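Copy a corner angle with a bevel gauge at the jeweller's bench

ROBOT

A 7-joint arm with a two-finger parallel gripper is mounted at the origin on the work surface. World frame = base frame: x ahead of the robot, y to its left, z up, the work surface at z = 0. Lengths are in m, angles in rad, forces in N, time in s.
With the tool pointing down it reaches from about 0.4 to 0.9 m from the base axis. Payload 5.6 kg.
Tool frame: the origin (TCP) lies at the very end of the fingers, on their centre line; the grasp point (between the pads) lies pinch_z behind it (pinch_z is the distance from the TCP to the grasp point, in m); z points along the fingers, x is the direction in which the jaws open and shut, and the axes are right-handed (so a half turn about z gives the same grasp; the last joint's range is limited). The gripper opens to 92 mm and grips with 3 to 60 N. Pads are 20 mm wide; open, the fingers measure 128 mm over their backs; the gripper's body (75 mm by 189 mm) begins 69 mm behind the grasp point.
Start: joints at [1.251, 0.468, -0.012, 1.603, 0.006, 1.071, -0.056], TCP at [0.178, -0.625, 0.215] pointing down, gripper open.
Joint ranges: [-2.53, 2.53], [-0.31, 2.02], [-1.57, 1.55], [0.28, 2.44], [-1.29, 4.43], [0.15, 1.84], [-2.92, 2.92]. Speed limits (rad/s): [2.57, 2.57, 3.14, 3.14, 3.14, 3.14, 3.14].

INTERFACE

Orientations are given as a rotation vector (axis times angle).
In Python, from workcell import state, snapshot, hand_in, boxes_of, spot_point, pinch_z gives the robot as it stands.
- The arm moves only by the tool step_arm, never from a script. Its argument "plan" is text: rows parted by semicolons, each of 7 numbers parted by spaces: the shift along the tool's x, y, z in m, then the turn, a rotation vector about the tool's x, y, z in rad, then the closure, from -1 (fully open) to 1 (shut), so that 0 is half open. In form: tx ty tz rx ry rz claw; .... A call has 1 to 8 rows; each row is the pose to reach, as a shift and turn from the pose commanded when the call began, along the tool's axes at that moment; what a row does not reach only later rows make up. A row lasts 1/12 s, in which the tool goes at most 41.7 mm and 7.16 degrees, less where a joint would pass 70% of its speed; a pose out of reach is approached as far as the arm can. A call with a gripper value outside its range is refused whole. The fingers move at their own pace and stop on an object; the grip force is fixed at half the most. Time passes only in rows, so rows that repeat a pose let the fingers close. It gives the time, the measured TCP pose, the force and the opening at its end, in the units of the state.
- state(): the state, without advancing time (a new reading comes with each control period).
- snapshot(name): name is "side" or "top" or "wrist"; returns a dict with "frame" (420x560x3 uint8, red, green, blue), "depth" (420x560 float32, m along the optical axis (not along the pixel's ray), 0 where there is no reading), "camera_matrix" (3x3 intrinsics, pixels), "extrinsics" (4x4, takes a point from world to camera coordinates); the wrist camera has in their place "T_tool_cam" (4x4, takes a point from camera to tool coordinates, whose origin is the TCP and whose axes are the tool frame's). Camera axes: x right, y up, looking along -z (the intrinsics and any distortion apply to the point x, -y, -z); pixel columns grow to the right and rows downward; lengths in m; the calibration is good to about 2 mm. The wrist camera is an equidistant fisheye: a pixel r from the principal point sees the ray r / f radians off the axis. A picture is of the moment at which its call begins: read the wrist's pose just before it.
- hand_in(): hands the job in, once; it reports no verdict.
Trained networks look in a picture, given as the dict that the camera call returned (one of the last four; its "shot" number tells which), for a name from the list of things; names that differ only in an ending like _2 or _b are one class to them, and where a whole thing is asked for, a point or a joint stands for the part that bears it (a point fixed in the world has none). Each returns a list of dicts, best first, with "p" (0 to 1); they miss things now and then, are a little off and sometimes report something else, mostly with a low value. They report only what shows in the picture. A call takes as long as a camera call.
- boxes_of(picture, name): "position" ([row, column] in pixels, amid what is visible of it).
- spot_point(picture, name): "position" ([row, column] in pixels: a listed point, or the origin of a listed thing).
The state is a dict: "time_s": time; "joint_positions": joint angles; "qvel": joint speeds; "joint_efforts": joint torques, N m; "tcp_pos": TCP position; "tcp_rot": TCP orientation; "force": force on the tool from outside, world axes, zero at the start; "moment": the same for the moment, N m; "opening": finger opening in m.
Only numpy, scipy, OpenCV 4.12 (cv2) and the standard library are available. Lean on these libraries where they do the work, as an engineer would, in place of code of your own. Each camera call takes 0.05 s, during which the arm holds its last target. There are 200 camera calls.

TASK

Copy the angle of the fixed brass corner pattern onto the steel filing jig with the bevel gauge: seat the gauge gently in the pattern's corner so that its stock lies flush on the fence and its blade is pushed flush against the slanted bar, press it home for a moment with some 6 N (12 N would spoil the bars), then fold the lock lever fully down. Carry the locked gauge to the jig and, with its stock flush on the jig's fence, slide it home in the same way against the swivelling guide bar so that the blade turns the guide to the copied angle; leave the gauge lying there, locked and flush, touch the guide with nothing but the gauge, and leave the other things on the board alone.

Things in the scene. Friction and masses are not known exactly. Their poses are not given: they have to be found in the camera images.
- board: plywood bench board, 400 x 840 x 18 mm, fixed, lying flat. Origin at the centre of its underside; the work surface of the board is 18 mm above it; x across the board (away from the robot), y along it.
- pattern: brass corner pattern, fixed. Origin at the corner's inside vertex, on the board's surface. Fence: bar 12 mm high, its flush face is this frame's plane y = 0, from x = 10 to 185 mm (bar at y = -12 to 0, screw lugs 8 mm high behind it to y = -40). The gauge lies on the +y side of the fence, its stock along +x.
- wing: slanted brass bar of the pattern, 14 mm high (round root 18), clamped hard, does not turn. Origin at the vertex; x runs along its flush face (its plane y = 0) to 122 mm; bar at y = 0 to 10 mm, the gauge comes from -y. Corner angle from the pattern's x axis to the wing's x axis (anticlockwise from above): 0.92 to 1.28 rad.
- jig: dark steel filing jig, fixed, at the pattern's yaw. Origin at the inner end of the fence line, on the board's surface. Fence 12 mm high, flush face at y = 0 of this frame, from x = 10 to 185 mm; a block 10 mm high with two screws 14 mm high behind it to y = -70 mm. The gauge lies on the +y side, its stock along +x.
- guide: swivelling steel guide bar of the jig, 14 mm high (round root 18), 10 mm thick behind its flush face, which is its plane y = 0, x from -4 to 108 mm. Origin on its hinge, at x = 10, y = 20 mm of the jig's frame. Friction 0.06 N m, stays where left. Starts 0.62 to 0.78 rad from the jig's x axis, narrower than the copied angle. It overhangs the fence: bring the gauge in with its origin 135 mm from the jig's. Home, flush, that is 21 to 22 mm.
- gauge: stock of the bevel gauge, loose, 0.47 kg with blade. Origin under the pivot, on the underside; x along the stock to 135 mm; 26 mm wide (y = -13 to 13), 16 high. Side y = -13 meets the fence. Grip rib 12 mm wide in y at x = 75 to 125, z = 16 to 46 mm, gripped across y from above. Seated in the pattern, of angle A, the origin is at x = 13 mm (1 + cos A)/sin A, y = 13 mm of the pattern's frame.
- blade: steel blade, 3 to 13 mm above the board. Origin under the pivot; x along it to its tip at 90 mm; flush face at y = +13 mm. Starts 1.38 to 1.52 rad (anticlockwise) from the stock's x axis, wider than the corner: slid towards the vertex its tip meets the bar first and it swings until flush. Friction 0.05 N m, stays put; locked it holds 0.3 N m. An arc plate on it (radius 52, z = 16 to 19) runs over the stock.
- lock (a joint): cam lock lever that clamps the blade's arc plate, hinged across the stock at x = 45, z = 26 mm of the gauge's frame: 0 standing up (its end towards the pivot, 54 degrees up, as found, unlocked), 0.95 rad folded down flat over the pivot (locked); stays where it is left. Folding it takes about 10 to 25 N straight down near its end, less when done slowly; then it stops hard.
- lock_pad (a point): place to press on the top of the lock lever (50 mm long, 12 mm wide), 36 mm from its axis. Folded down, this point is at x = 9, z = 29 mm in the gauge's frame; standing up, the lever's end is at x = 16, z = 67 mm.
- gauge_grip (a point): grip point on the gauge's steel rib, near the gauge's centre of mass, x = 85, z = 36 mm in the gauge's frame; rib top is 10 mm above it.
- bangle: bystander: plain metal bangle, 68 mm across, 7 mm high, lying flat. Origin at the centre of its underside.
- stone_jar: bystander: small glass jar with a metal lid, 36 mm across, 42 mm high. Origin at the centre of its underside.
- tweezers: bystander: steel tweezers about 120 mm long, 6 mm high, lying flat. Origin at the middle of the underside, x along them.

How it is judged:
By the outcome, as a careful person would: the job done as asked, in the order asked, and still so for the second after the job is handed in, with the robot touching nothing.
It also fails if it takes over 72 s, if anything falls off the work surface, if the arm or the gripper's body presses on something with over 40 N, if the wrist force passes 120 N, or if a joint passes its speed limit or range.

## Working session

There is one attempt and no reset: what is moved stays moved. The work goes in short steps, Python scripts to look and compute and a tool call to move; the robot and the scene stay as the last step left them, time stands still between calls to the robot, and variables do not carry over. Pictures are saved under pics/ and viewed, about 8 in all and at most 12, crops included, and the job is handed in when it is done.

Besides the shell and the picture viewer there is one more tool, called after ">>>" in YAML: its name, and indented under it one key for each argument. step_arm: Moves the arm, as the interface text tells. Its arguments: {"type":"object","properties":{"plan":{"type":"string"}},"required":["plan"]}

```bash
ls; mkdir -p pics; cat > h.py <<'E'
import numpy as np, cv2
from workcell import *
from scipy.spatial.transform import Rotation as R
def topix(s,P,T=None):
    K=s["camera_matrix"];E=np.array(s["extrinsics"])
    c=E[:3,:3]@np.asarray(P,float)+E[:3,3]
    v=np.array([c[0],-c[1],-c[2]]); p=K@v
    return p[:2]/p[2]  # col,row
def onplane(s,rc,z):
    K=np.array(s["camera_matrix"]);E=np.array(s["extrinsics"])
    v=np.linalg.inv(K)@[rc[1],rc[0],1]; d=E[:3,:3].T@np.array([v[0],-v[1],-v[2]]); o=-E[:3,:3].T@E[:3,3]
    return o+d*(z-o[2])/d[2]
def cloud(s):
    K=np.array(s["camera_matrix"]);E=np.array(s["extrinsics"]);D=s["depth"]
    r,c=np.mgrid[:D.shape[0],:D.shape[1]]
    v=np.stack([c,r,np.ones_like(c)],-1)@np.linalg.inv(K).T
    cam=v*D[...,None]*[1,-1,-1]
    return (cam-E[:3,3])@E[:3,:3]
E
python3 - <<'E'
from h import *
print({k:np.round(v,3) if not isinstance(v,dict) else v for k,v in state().items()}, pinch_z if not callable(pinch_z) else pinch_z())
for n in("top","side"):
    s=snapshot(n); cv2.imwrite(f"pics/{n}.png",s["frame"][...,::-1]); print(n,s.keys(),np.round(s["camera_matrix"],1).tolist(),np.round(s["extrinsics"],3).tolist())
    for t in "board pattern wing jig guide gauge blade lock_pad gauge_grip bangle stone_jar tweezers".split():
        q=spot_point(s,t)[:2]
        z={"lock_pad":.05,"gauge_grip":.036}.get(t,0.0)
        print(t,[(np.round(a["position"],1).tolist(),round(a["p"],2),np.round(onplane(s,a["position"],z+.018)[:3],3).tolist()) for a in q])
E
```

```text
pics
{'time_s': np.float64(0.0), 'joint_positions': array([ 1.251,  0.468, -0.012,  1.604,  0.006,  1.071, -0.056]), 'qvel': array([ 0.001,  0.003,  0.001,  0.   , -0.001, -0.   ,  0.002]), 'joint_efforts': array([-1.0000e-03, -5.2057e+01, -1.3000e-02, -2.4375e+01, -5.7000e-02,
        1.7000e-02,  0.0000e+00]), 'tcp_pos': array([ 0.177, -0.625,  0.214]), 'tcp_rot': array([-2.506e+00,  1.893e+00,  2.000e-03]), 'force': array([0.633, 0.322, 1.328]), 'moment': array([-0.022,  0.043,  0.01 ]), 'opening': np.float64(0.092)} 0.0187
top dict_keys(['frame', 'depth', 'camera_matrix', 'extrinsics', 'shot']) [[402.3, 0.0, 275.5], [0.0, 402.3, 212.0], [0.0, 0.0, 1.0]] [[-0.002, -1.0, -0.008, 0.067], [0.999, -0.002, 0.051, -0.598], [-0.051, -0.008, 0.999, -0.89], [0.0, 0.0, 0.0, 1.0]]
board [([236.9, 303.4], 0.7, [0.542, 0.003, 0.018]), ([168.8, 195.4], 0.35, [0.696, 0.246, 0.018])]
pattern [([274.8, 137.0], 0.79, [0.459, 0.375, 0.018])]
wing [([159.0, 363.1], 0.73, [0.718, -0.132, 0.018]), ([273.8, 137.6], 0.69, [0.461, 0.374, 0.018])]
jig [([260.1, 357.4], 0.64, [0.491, -0.117, 0.018]), ([277.
[... 939 characters left out ...]
rn [([350.7, 322.2], 0.96, [0.461, 0.375, 0.018])]
wing []
jig [([191.3, 337.3], 0.88, [0.491, -0.119, 0.018])]
guide [([185.2, 328.6], 0.76, [0.514, -0.145, 0.018])]
gauge [([242.4, 336.6], 0.61, [0.47, 0.086, 0.018])]
blade [([243.8, 339.9], 0.86, [0.463, 0.09, 0.018])]
lock_pad [([206.8, 339.9], 0.39, [0.471, 0.031, 0.068])]
gauge_grip [([201.6, 336.9], 0.56, [0.481, -0.012, 0.054]), ([206.6, 334.3], 0.37, [0.484, 0.009, 0.054])]
bangle [([205.4, 340.6], 0.57, [0.477, -0.057, 0.018]), ([247.9, 216.3], 0.56, [0.702, 0.144, 0.018])]
stone_jar [([282.9, 200.1], 0.57, [0.699, 0.253, 0.018]), ([240.8, 337.7], 0.5, [0.469, 0.08, 0.018])]
tweezers [([180.8, 242.2], 0.68, [0.724, -0.134, 0.018])]
```

View pics/top.png

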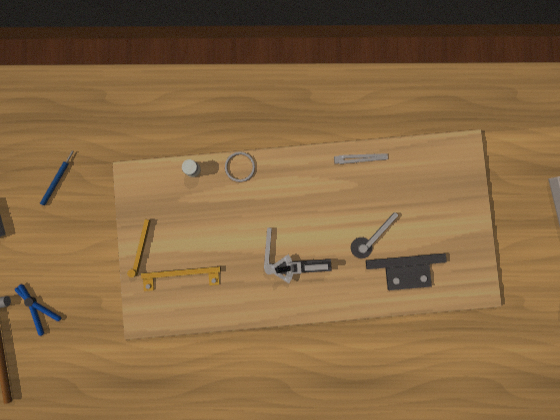

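```bash
python3 - <<'E'
from h import *
s=snapshot("top"); C=cloud(s)
for r,c in [(330,250),(210,300),(230,450),(267,310)]: print(np.round(C[r,c],4))
E
```

```text
[0.3334 0.1235 0.0031]
[0.6028 0.0104 0.0162]
[ 0.5572 -0.3235  0.0191]
[ 0.4793 -0.0076  0.0635]
```

>>> step_arm:
  plan: "-0.51 -0.455 0 0 0 -1.29 -1;-0.51 -0.455 0 0 0 -1.29 -1;-0.51 -0.455 0 0 0 -1.29 -1;-0.51 -0.455 0 0 0 -1.29 -1;-0.51 -0.455 0 0 0 -1.29 -1;-0.51 -0.455 0 0 0 -1.29 -1;-0.51 -0.455 0 0 0 -1.29 -1;-0.51 -0.455 0 0 0 -1.29 -1"

```text
time_s: 2.02
tcp_pos: [0.3236, -0.3236, 0.2149]
tcp_rot: [3.108, -0.451, 0.001]
force: [0.8, -1.2, -0.4]
opening: 0.0919
```

```bash
cat >> h.py <<'E'
def to(x,y,z,yaw):
    """tool-frame shift and turn from the measured pose to a tool-down pose with tool x at yaw"""
    st=state(); p=np.array(st["tcp_pos"]); r=R.from_rotvec(st["tcp_rot"])
    g=R.from_matrix(np.array([[np.cos(yaw),np.sin(yaw),0],[np.sin(yaw),-np.cos(yaw),0],[0,0,-1]]))
    print("t",round(float(st["time_s"]),2),"pos",np.round(p,4),"yaw",np.round(np.arctan2(r.as_matrix()[1,0],r.as_matrix()[0,0]),4),"F",np.round(st["force"],2),"open",np.round(st["opening"],4),
      "shift",np.round(r.inv().apply(np.array([x,y,z])-p),4),"turn",np.round((r.inv()*g).as_rotvec(),4))
E
python3 - <<'E'
from h import *
to(.475,0,.22,0)
E
```

```text
t 2.02 pos [ 0.3236 -0.3236  0.2149] yaw -0.2882 F [ 0.79 -1.21 -0.39] open 0.0919 shift [ 0.0532 -0.3533 -0.0053] turn [ 0.0009 -0.0005 -0.2882]
```

>>> step_arm:
  plan: "0.054 -0.353 -0.006 0 0 -0.29 -1;0.054 -0.353 -0.006 0 0 -0.29 -1;0.054 -0.353 -0.006 0 0 -0.29 -1;0.054 -0.353 -0.006 0 0 -0.29 -1;0.054 -0.353 -0.006 0 0 -0.29 -1;0.054 -0.353 -0.006 0 0 -0.29 -1;0.054 -0.353 -0.006 0 0 -0.29 -1;0.054 -0.353 -0.006 0 0 -0.29 -1"

```text
time_s: 2.68
tcp_pos: [0.4674, -0.0229, 0.2207]
tcp_rot: [3.141, -0.007, 0.002]
force: [0.3, -1.3, 0.1]
opening: 0.0917
```

```bash
python3 - <<'E'
from h import *
to(.475,0,.22,0)
s=snapshot("wrist"); cv2.imwrite("pics/w1.png",s["frame"][...,::-1]); np.savez("w1.npz",f=s["frame"],d=s["depth"],K=s["camera_matrix"],T=s["T_tool_cam"],p=state()["tcp_pos"],r=state()["tcp_rot"])
print(s["camera_matrix"],np.round(s["T_tool_cam"],4))
E
```

```text
t 2.68 pos [ 0.4674 -0.0229  0.2207] yaw -0.0046 F [ 0.29 -1.34  0.06] open 0.0917 shift [ 0.0074 -0.023   0.0007] turn [ 0.0007 -0.0011 -0.0046]
[[325.1922621    0.         285.48853347]
 [  0.         325.1922621  212.02292373]
 [  0.           0.           1.        ]] [[ 1.000e+00  8.000e-04 -5.000e-04  3.000e-04]
 [ 6.000e-04 -9.559e-01 -2.938e-01 -8.240e-02]
 [-7.000e-04  2.938e-01 -9.559e-01 -1.705e-01]
 [ 0.000e+00  0.000e+00  0.000e+00  1.000e+00]]
```

View pics/w1.png

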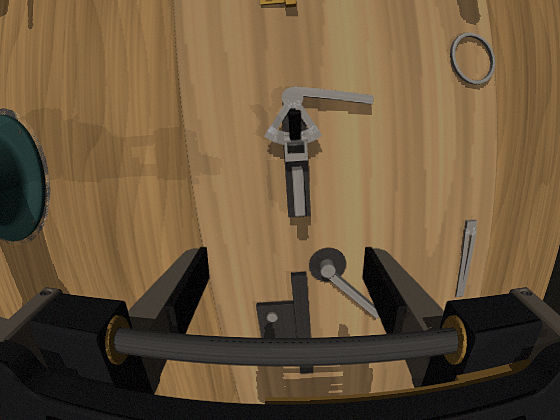

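```bash
cat >> h.py <<'E'
def wcloud(d,K,T,p,r):
    h,w=d.shape; rr,cc=np.mgrid[:h,:w]; u=(cc-K[0,2])/K[0,0]; v=(rr-K[1,2])/K[1,1]
    th=np.hypot(u,v); k=np.where(th>1e-6,np.tan(np.minimum(th,1.45))/np.maximum(th,1e-6),1)
    cam=np.stack([u*k,-v*k,-np.ones_like(u)],-1)*d[...,None]
    tool=cam@T[:3,:3].T+T[:3,3]
    return R.from_rotvec(r).apply(tool.reshape(-1,3)).reshape(h,w,3)+p
def wpix(rc,z,K,T,p,r):
    u=(rc[1]-K[0,2])/K[0,0]; v=(rc[0]-K[1,2])/K[1,1]; th=np.hypot(u,v); k=np.tan(th)/th
    d=R.from_rotvec(r).apply(T[:3,:3]@np.array([u*k,-v*k,-1])); o=R.from_rotvec(r).apply(T[:3,3])+p
    return o+d*(z-o[2])/d[2]
def rect(C,m):
    P=C[m][:,:2].astype(np.float32); (c,sz,a)=cv2.minAreaRect(P*1000); return np.round(np.array(c)/1000,4),np.round(sz,1),round(a,2),len(P)
def wsave(name):
    st=state(); s=snapshot("wrist"); cv2.imwrite(f"pics/{name}.png",s["frame"][...,::-1])
    np.savez(name,f=s["frame"],d=s["depth"],K=s["camera_matrix"],T=s["T_tool_cam"],p=st["tcp_pos"],r=st["tcp_rot"]); return s
E
python3 - <<'E'
from h import *
a=np.load("w1.npz"); C=wcloud(a["d"],a["K"],a["T"],a["p"],a["r"]); 
print("board z",np.round(np.median(C[150:200,340:420,2]),4))
rr,cc=np.mgrid[:420,:560]; z=C[...,2]
print("rib",rect(C,(z>.058)&(z<.07)&(rr>150)&(rr<225)&(cc>285)&(cc<312)))
print("blade",rect(C,(z>.025)&(z<.034)&(rr>80)&(rr<110)&(cc>310)&(cc<380)))
print("fence",rect(C,(z>.026)&(z<.04)&(rr>270)&(rr<325)&(cc>291)&(cc<310)))
for q in [(157,296),(216,299)]: print(np.round(wpix(q,.064,a["K"],a["T"],a["p"],a["r"]),4))
print(np.round(wpix((97,291),.034,a["K"],a["T"],a["p"],a["r"]),4))
E
```

```text
board z 0.02
rib (array([ 0.4855, -0.0113]), array([12. , 49.9]), 4.01, 547)
blade (array([0.5339, 0.0925]), array([10.8, 70.1]), 85.9, 512)
fence (array([ 0.4929, -0.1633]), array([23.1, 79.4]), 1.0, 820)
[0.4825 0.0265 0.064 ]
[ 0.4864 -0.0361  0.064 ]
[0.4776 0.0891 0.034 ]
```

>>> step_arm:
  plan: "0.017 -0.0247 0 0 0 -0.075 -1;0.017 -0.0247 0.03 0 0 -0.075 -1;0.017 -0.0247 0.07 0 0 -0.075 -1;0.017 -0.0247 0.105 0 0 -0.075 -1;0.017 -0.0247 0.135 0 0 -0.075 -1;0.017 -0.0247 0.16 0 0 -0.075 -1;0.017 -0.0247 0.175 0 0 -0.075 -1;0.017 -0.0247 0.182 0 0 -0.075 -1"

```text
time_s: 3.4
tcp_pos: [0.4824, -0.0003, 0.036]
tcp_rot: [-3.139, -0.112, 0.006]
force: [0.3, -0.1, 0.2]
opening: 0.0921
```

```bash
python3 - <<'E'
from h import *
to(.4846,.0017,.038,.07)
E
```

```text
t 3.4 pos [ 4.824e-01 -3.000e-04  3.600e-02] yaw 0.071 F [ 0.31 -0.06  0.24] open 0.0921 shift [ 0.0023 -0.0019 -0.002 ] turn [-0.0004  0.0038  0.001 ]
```

>>> step_arm:
  plan: "0.0023 -0.002 -0.002 0 0 0 -1;0.0023 -0.002 -0.002 0 0 0 1;0.0023 -0.002 -0.002 0 0 0 1;0.0023 -0.002 -0.002 0 0 0 1;0.0023 -0.002 -0.002 0 0 0 1;0.0023 -0.002 -0.002 0 0 0 1;0.0023 -0.002 -0.002 0 0 0 1;0.0023 -0.002 -0.002 0 0 0 1"

```text
time_s: 4.07
tcp_pos: [0.4862, 0.002, 0.0404]
tcp_rot: [3.139, 0.111, 0.001]
force: [0.6, -0.1, -0.7]
opening: 0.0476
```

```bash
python3 - <<'E'
from h import *
to(.4846,.0017,.038,.07)
a=np.load("w1.npz")
s=snapshot("top"); C=cloud(s); z=C[...,2]; rr,cc=np.mgrid[:420,:560]
np.save("top.npy",C)
print(round(float(np.median(z[180:200,280:330])),4))
fp=(z>.0255)&(rr>262)&(rr<283)&(cc>143)&(cc<225)
print("pfence",rect(C,fp))
hsv=cv2.cvtColor(s["frame"],cv2.COLOR_RGB2HSV)
print("wing",rect(C,(z>.026)&(rr>215)&(rr<265)&(cc>130)&(cc<155)))
print("jfence",rect(C,(z>.026)&(rr>250)&(rr<272)&(cc>362)&(cc<448)))
print("guide",rect(C,(z>.027)&(rr>210)&(rr<240)&(cc>370)&(cc<402)))
im=s["frame"][200:300,110:460]; cv2.imwrite("pics/t2.png",cv2.resize(im,(800,229*100//100),interpolation=cv2.INTER_CUBIC)[...,::-1])
E
```

```text
t 4.07 pos [0.4862 0.002  0.0404] yaw 0.0708 F [ 0.6  -0.13 -0.68] open 0.0476 shift [-0.0016  0.0002  0.0024] turn [ 0.0002 -0.0004  0.0008]
0.0186
pfence (array([0.4772, 0.1988]), array([ 64.7, 311.4]), 16.48, 455)
wing (array([0.5629, 0.2276]), array([ 93.9, 325.2]), 12.52, 252)
jfence (array([ 0.5021, -0.1225]), array([372.1,  54.7]), 82.87, 1021)
guide (array([ 0.55  , -0.0756]), array([ 51. , 263.8]), 9.94, 178)
```

>>> step_arm:
  plan: "0 0 0.0015 0 0 0 1;0 0 0.0015 0 0 0 1;0 0 0.0015 0 0 0 1;0 0 0.0015 0 0 0 1;0 0 0.0015 0 0 0 1;0 0 0.0015 0 0 0 1;0 0 0.0015 0 0 0 1;0 0 0.0015 0 0 0 1"

```text
time_s: 4.78
tcp_pos: [0.4861, 0.0021, 0.0384]
tcp_rot: [-3.139, -0.111, 0.0]
force: [-0.6, -0.5, -4.5]
opening: 0.0119
```

```bash
python3 - <<'E'
from h import *
to(.4846,.0017,.038,.07)
C=np.load("top.npy"); z=C[...,2]; rr,cc=np.mgrid[:420,:560]
b=(z<.036)
print("pfence",rect(C,b&(z>.0265)&(rr>262)&(rr<283)&(cc>143)&(cc<225)))
print("wing",rect(C,b&(z>.027)&(rr>215)&(rr<265)&(cc>130)&(cc<155)))
print("jfence",rect(C,b&(z>.0265)&(rr>250)&(rr<272)&(cc>362)&(cc<448)))
print("guide",rect(C,b&(z>.027)&(rr>210)&(rr<240)&(cc>370)&(cc<402)))
E
```

```text
t 4.78 pos [0.4861 0.0021 0.0384] yaw 0.0709 F [-0.64 -0.54 -4.49] open 0.0119 shift [-0.0015  0.0003  0.0004] turn [-0.0002  0.      0.0009]
pfence (array([0.4554, 0.2709]), array([ 34.5, 167.5]), 4.82, 436)
wing (array([0.5334, 0.3623]), array([ 11.1, 102.6]), 77.12, 242)
jfence (array([ 0.4877, -0.2191]), array([179.3,  42.8]), 88.41, 998)
guide (array([ 0.5651, -0.1734]), array([10.5, 80.6]), 47.09, 170)
```

>>> step_arm:
  plan: "0 0 -0.025 0 0 0 1;0 0 -0.05 0 0 0 1;0.005 -0.03 -0.05 0 0 0 1;0.01 -0.07 -0.05 0 0 0 1;0.014 -0.11 -0.05 0 0 0 1;0.018 -0.15 -0.05 0 0 0 1;0.021 -0.19 -0.05 0 0 0 1;0.022 -0.222 -0.05 0 0 0 1"

```text
time_s: 5.45
tcp_pos: [0.4921, 0.2287, 0.0888]
tcp_rot: [-3.138, -0.114, -0.001]
force: [1.4, 1.0, -5.1]
opening: 0.0118
```

>>> step_arm:
  plan: "0 0 0 0 0 0 1;0 0 0 0 0 0 1"

```text
time_s: 5.62
tcp_pos: [0.4914, 0.2278, 0.0884]
tcp_rot: [-3.138, -0.119, 0.001]
force: [0.0, -0.3, -5.3]
opening: 0.0115
```

```bash
python3 - <<'E'
from h import *
to(.49,.225,.09,.07)
wsave("w2")
E
```

```text
t 5.62 pos [0.4914 0.2278 0.0884] yaw 0.076 F [ 0.04 -0.27 -5.28] open 0.0115 shift [-0.0016  0.0027 -0.0016] turn [-0.0011  0.0004  0.006 ]
```

View pics/w2.png

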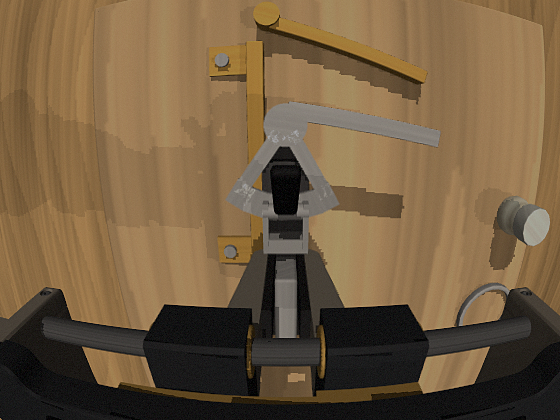

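```bash
python3 - <<'E'
from h import *
a=np.load("w2.npz"); C=wcloud(a["d"],a["K"],a["T"],a["p"],a["r"]); rr,cc=np.mgrid[:420,:560]; z=C[...,2]
hsv=cv2.cvtColor(a["f"],cv2.COLOR_RGB2HSV)
print("board",np.round(np.median(z[150:180,360:440]),4), np.round(np.median(z[230:260,120:180]),4))
m=(rr>45)&(rr<260)&(cc>247)&(cc<265)&(hsv[...,1]>130)
zf=z[m]; print(np.percentile(zf,[5,25,50,75,95]).round(4))
f=m&(z>.0265)&(z<.036); print("fence",rect(C,f))
# right edge per row: 
P=[]
for r in range(48,190,3):
    c=np.where(f[r])[0]
    if len(c)>3: P.append(C[r,c.max()])
P=np.array(P); k=np.polyfit(P[:,1],P[:,0],1); res=P[:,0]-np.polyval(k,P[:,1]); g=abs(res)<.002;k=np.polyfit(P[g,1],P[g,0],1); print("edge x=%.4f*y+%.4f"%tuple(k), "yaw deg",np.degrees(np.arctan2(-1,-k[0])), res.std(),g.sum())
w=(rr>18)&(rr<90)&(cc>285)&(cc<430)&(z>.027)&(z<.036)&(hsv[...,1]>130)
print("wing",rect(C,w))
P=[]
for c in range(300,415,3):
    q=np.where(w[:,c])[0]
    if len(q)>3: P.append(C[q.max(),c])
P=np.array(P); kw=np.polyfit(P[:,0],P[:,1],1); res=P[:,1]-np.polyval(kw,P[:,0]); g=abs(res)<.002; kw=np.polyfit(P[g,0],P[g,1],1); print("wing y=%.4f*x+%.4f"%tuple(kw),np.degrees(np.arctan(kw[0])),g.sum())
y=(kw[0]*k[1]+kw[1])/(1-kw[0]*k[0]); print("vertex",k[0]*y+k[1],y)
b=(rr>100)&(rr<150)&(cc>310)&(cc<440)&(z>.06)&(z<.1)&(hsv[...,1]<60); print("blade",rect(C,b),np.median(z[b]))
rb=(rr>262)&(rr<335)&(cc>277)&(cc<297)&(z>.1)&(z<.125); print("rib",rect(C,rb))
E
```

```text
board 0.0185 0.0184
[0.0247 0.0297 0.0302 0.0307 0.0315]
fence (array([0.4665, 0.2819]), array([ 11.5, 153.5]), 3.88, 2183)
edge x=-0.0572*y+0.4870 yaw deg -86.72644195854542 0.0017143357420891614 38
wing (array([0.5321, 0.3623]), array([ 11.1, 107.9]), 77.08, 2156)
wing y=-0.2290*x+0.4791 -12.900258903532178 39
vertex 0.46569753350848864 0.37240817665955456
blade (array([0.5371, 0.3097]), array([10. , 77.6]), 86.24, 2247) 0.08155351425477354
rib (array([0.4936, 0.2128]), array([10. , 37.1]), 4.19, 1276)
```

>>> step_arm:
  plan: "0.0035 -0.0015 0.01 0 0 0.01 1;0.0035 -0.0015 0.025 0 0 0.01 1;0.0035 -0.0015 0.035 0 0 0.01 1;0.0035 -0.0015 0.042 0 0 0.01 1;0.0035 -0.0015 0.046 0 0 0.01 1;0.0035 -0.0015 0.048 0 0 0.01 1;0.0035 -0.0015 0.0485 0 0 0.01 1;0.0035 -0.0015 0.049 0 0 0.01 1"

```text
time_s: 6.33
tcp_pos: [0.496, 0.227, 0.0399]
tcp_rot: [-3.14, -0.095, -0.001]
force: [0.2, 0.6, -3.8]
opening: 0.0115
```

```bash
python3 - <<'E'
from h import *
to(.4887,.2292,.0385,.0663)
E
```

```text
t 6.33 pos [0.496  0.227  0.0399] yaw 0.0607 F [ 0.15  0.65 -3.8 ] open 0.0115 shift [-0.0071 -0.0027  0.0014] turn [-0.0003 -0.0006 -0.0056]
```

>>> step_arm:
  plan: "0 0 0.0006 0 0 -0.005 1;0 0 0.0012 0 0 -0.005 1;-0.0015 0 0.0012 0 0 -0.005 1;-0.003 0 0.0012 0 0 -0.005 1;-0.004 0 0.0012 0 0 -0.005 1;-0.005 0 0.0012 0 0 -0.005 1;-0.0055 0 0.0012 0 0 -0.005 1;-0.006 0 0.0012 0 0 -0.005 1"

```text
time_s: 7.0
tcp_pos: [0.4905, 0.2267, 0.0387]
tcp_rot: [-3.139, -0.104, -0.003]
force: [3.3, 0.8, -6.6]
opening: 0.0115
```

```bash
python3 - <<'E'
from h import *
to(.4887,.2292,.0385,.0663); print(np.round(state()["moment"],3))
E
```

```text
t 7.0 pos [0.4905 0.2267 0.0387] yaw 0.0661 F [ 3.31  0.81 -6.57] open 0.0115 shift [-0.0016 -0.0027  0.0002] turn [-0.0005 -0.0017 -0.0002]
[ 0.037 -0.882  0.111]
```

>>> step_arm:
  plan: "0 0 0 0 0 0 1;0 0 0 0 0 0 1;0 0 0.0005 0 0 0 1;0 0 0.0005 0 0 0 1"

```text
time_s: 7.33
tcp_pos: [0.4905, 0.2267, 0.0383]
tcp_rot: [-3.139, -0.103, -0.002]
force: [3.3, 1.0, -4.0]
opening: 0.0119
```

```bash
python3 - <<'E'
from h import *
to(.4887,.2292,.0385,.0663); print(np.round(state()["moment"],3))
s=wsave("w3")
a=np.load("w3.npz"); C=wcloud(a["d"],a["K"],a["T"],a["p"],a["r"]); rr,cc=np.mgrid[:420,:560]; z=C[...,2]
print(np.median(z[150:170,370:420]))
E
```

```text
t 7.33 pos [0.4905 0.2267 0.0383] yaw 0.0659 F [ 3.34  0.98 -3.96] open 0.0119 shift [-0.0016 -0.0026 -0.0002] turn [-0.0004 -0.0014 -0.0004]
[ 0.003 -0.962  0.162]
0.018419586572290883
```

View pics/w3.png

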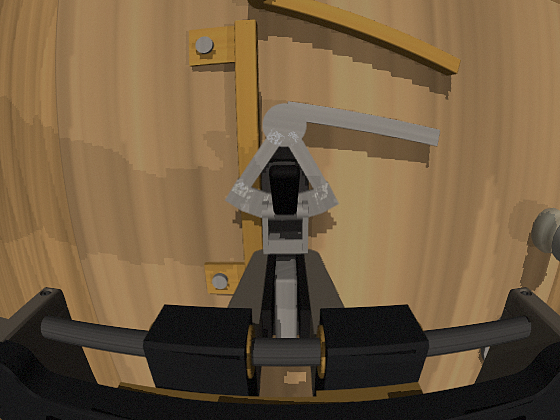

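>>> step_arm:
  plan: "0 -0.003 0 0 0 0 1;0 -0.007 0 0 0 0 1;0 -0.011 0 0 0 0 1;0 -0.015 0 0 0 0 1;0 -0.019 0 0 0 0 1;0 -0.023 0 0 0 0 1;0 -0.026 0 0 0 0 1;0 -0.028 0 0 0 0 1"

```text
time_s: 8.05
tcp_pos: [0.4882, 0.2541, 0.0382]
tcp_rot: [3.139, 0.103, 0.001]
force: [3.1, -4.6, 0.8]
opening: 0.0119
```

```bash
python3 - <<'E'
from h import *
to(.4862,.2691,.0385,.0663); print(np.round(state()["moment"],3))
E
```

```text
t 8.05 pos [0.4882 0.2541 0.0382] yaw 0.0658 F [ 3.09 -4.61  0.76] open 0.0119 shift [-0.001  -0.0151 -0.0003] turn [ 0.0012 -0.0003 -0.0005]
[-0.964 -1.048  0.219]
```

>>> step_arm:
  plan: "0 -0.001 -0.0002 0 0 0 1;0 -0.002 -0.0004 0 0 0 1;0 -0.003 -0.0004 0 0 0 1;0 -0.004 -0.0004 0 0 0 1;0 -0.005 -0.0004 0 0 0 1;0 -0.006 -0.0004 0 0 0 1;0 -0.007 -0.0004 0 0 0 1;0 -0.008 -0.0004 0 0 0 1"

```text
time_s: 8.72
tcp_pos: [0.4872, 0.2625, 0.0382]
tcp_rot: [3.14, 0.104, -0.0]
force: [4.2, -2.4, -4.8]
opening: 0.0115
```

```bash
python3 - <<'E'
from h import *
to(.4862,.2691,.0385,.0663); print(np.round(state()["moment"],3))
E
```

```text
t 8.72 pos [0.4872 0.2625 0.0382] yaw 0.066 F [ 4.24 -2.36 -4.82] open 0.0115 shift [-0.0006 -0.0066 -0.0003] turn [ 0.      0.0002 -0.0003]
[-0.488 -1.144  0.224]
```

>>> step_arm:
  plan: "0 -0.0007 0 0 0 0 1;0 -0.0014 0 0 0 0 1;0 -0.0021 0 0 0 0 1;0 -0.0028 0 0 0 0 1;0 -0.0035 0 0 0 0 1;0 -0.0042 0 0 0 0 1;0 -0.0045 0 0 0 0 1;0 -0.0045 0 0 0 0 1"

```text
time_s: 9.38
tcp_pos: [0.4869, 0.267, 0.0383]
tcp_rot: [-3.14, -0.104, 0.0]
force: [4.5, -2.7, -4.4]
opening: 0.012
```

```bash
python3 - <<'E'
from h import *
to(.4862,.2691,.0385,.0663); print(np.round(state()["moment"],3))
E
```

```text
t 9.38 pos [0.4869 0.267  0.0383] yaw 0.0661 F [ 4.48 -2.68 -4.44] open 0.012 shift [-0.0006 -0.0021 -0.0002] turn [-0.      0.0002 -0.0002]
[-0.614 -1.084  0.231]
```

Slower now, expecting the stop within a few mm.

>>> step_arm:
  plan: "0 -0.0004 0 0 0 0 1;0 -0.0008 0 0 0 0 1;0 -0.0012 0 0 0 0 1;0 -0.0016 0 0 0 0 1;0 -0.0018 0 0 0 0 1;0 -0.0018 0 0 0 0 1"

```text
time_s: 9.88
tcp_pos: [0.4868, 0.2689, 0.0383]
tcp_rot: [-3.14, -0.104, 0.0]
force: [3.4, -2.1, -4.5]
opening: 0.0116
```

```bash
python3 - <<'E'
from h import *
to(.4862,.2691,.0385,.0663); print(np.round(state()["moment"],3))
s=wsave("w4")
a=np.load("w4.npz"); C=wcloud(a["d"],a["K"],a["T"],a["p"],a["r"]); rr,cc=np.mgrid[:420,:560]; z=C[...,2]
hsv=cv2.cvtColor(a["f"],cv2.COLOR_RGB2HSV)
reg=(rr>70)&(rr<170)&(cc>320)&(cc<440)
print("blade",rect(C,reg&(z>.0265)&(z<.035)&(hsv[...,1]<60)));print("wing",rect(C,reg&(z>.027)&(z<.036)&(hsv[...,1]>130)))
cv2.imwrite("pics/w4c.png",cv2.resize(a["f"][60:220,220:460],(720,480))[...,::-1])
E
```

```text
t 9.88 pos [0.4868 0.2689 0.0383] yaw 0.0661 F [ 3.42 -2.09 -4.53] open 0.0116 shift [-0.0005 -0.0003 -0.0002] turn [-0.0001  0.0002 -0.0002]
[-0.574 -0.937  0.181]
blade (array([0.5354, 0.3476]), array([10.1, 71.4]), 83.39, 2068)
wing (array([0.5357, 0.3615]), array([10.5, 77.4]), 77.23, 2266)
```

View pics/w4c.png

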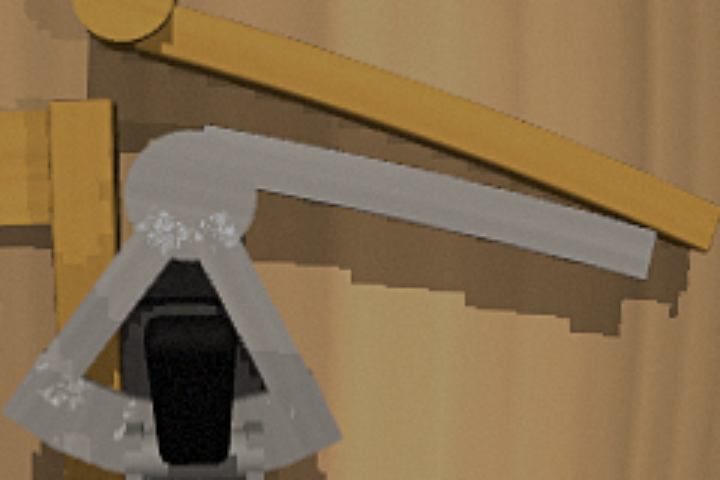

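>>> step_arm:
  plan: "0 -0.0008 0 0 0 0 1;0 -0.0016 0 0 0 0 1;0 -0.0024 0 0 0 0 1;0 -0.0032 0 0 0 0 1;0 -0.004 0 0 0 0 1;0 -0.0048 0 0 0 0 1;0 -0.0055 0 0 0 0 1;0 -0.006 0 0 0 0 1"

```text
time_s: 10.6
tcp_pos: [0.4865, 0.2748, 0.0383]
tcp_rot: [-3.14, -0.103, 0.0]
force: [3.7, -1.5, -4.7]
opening: 0.0114
```

```bash
cat >> h.py <<'E'
def cmp(name):
    wsave(name); a=np.load(name+".npz"); C=wcloud(a["d"],a["K"],a["T"],a["p"],a["r"]); rr,cc=np.mgrid[:420,:560]; z=C[...,2]
    hsv=cv2.cvtColor(a["f"],cv2.COLOR_RGB2HSV); reg=(rr>70)&(rr<170)&(cc>320)&(cc<440)
    print("blade",rect(C,reg&(z>.0265)&(z<.035)&(hsv[...,1]<60)));print("wing",rect(C,reg&(z>.027)&(z<.036)&(hsv[...,1]>130)))
E
python3 - <<'E'
from h import *
to(.4862,.2691,.0385,.0663); print(np.round(state()["moment"],3))
cmp("w5")
E
```

```text
t 10.6 pos [0.4865 0.2748 0.0383] yaw 0.0659 F [ 3.67 -1.48 -4.67] open 0.0114 shift [-0.0006  0.0057 -0.0002] turn [-0.      0.0001 -0.0004]
[-0.584 -0.881  0.144]
blade (array([0.535 , 0.3501]), array([10.1, 72.5]), 79.62, 2087)
wing (array([0.5353, 0.3559]), array([21.4, 78.6]), 77.28, 2252)
```

>>> step_arm:
  plan: "0 -0.0004 0 0 0 0 1;0 -0.0008 0 0 0 0 1;0 -0.0012 0 0 0 0 1;0 -0.0016 0 0 0 0 1;0 -0.002 0 0 0 0 1;0 -0.0024 0 0 0 0 1;0 -0.0027 0 0 0 0 1;0 -0.003 0 0 0 0 1"

```text
time_s: 11.32
tcp_pos: [0.4863, 0.2777, 0.0384]
tcp_rot: [3.14, 0.103, 0.0]
force: [3.4, -1.9, -5.1]
opening: 0.0119
```

```bash
python3 - <<'E'
from h import *
to(.4862,.2691,.0385,.0663); print(np.round(state()["moment"],3))
cmp("w6")
E
```

```text
t 11.32 pos [0.4863 0.2777 0.0384] yaw 0.0659 F [ 3.4  -1.92 -5.1 ] open 0.0119 shift [-0.0007  0.0086 -0.0001] turn [ 0.     -0.     -0.0004]
[-0.566 -0.902  0.106]
blade (array([0.5348, 0.3514]), array([10.3, 73.1]), 77.64, 2115)
wing (array([0.5362, 0.3616]), array([10.3, 77.8]), 77.21, 2214)
```

>>> step_arm:
  plan: "0 -0.0003 0 0 0 0 1;0 -0.0005 0 0 0 0 1;0 -0.0007 0 0 0 0 1;0 -0.0009 0 0 0 0 1;0 -0.001 0 0 0 0 1;0 -0.001 0 0 0 0 1"

```text
time_s: 11.87
tcp_pos: [0.4863, 0.2787, 0.0384]
tcp_rot: [3.14, 0.103, -0.0]
force: [3.9, -2.1, -4.4]
opening: 0.0118
```

>>> step_arm:
  plan: "0 -0.0003 0 0 0 0 1;0 -0.0006 0 0 0 0 1;0 -0.0008 0 0 0 0 1;0 -0.001 0 0 0 0 1;0 -0.001 0 0 0 0 1"

```text
time_s: 12.28
tcp_pos: [0.4862, 0.2788, 0.0383]
tcp_rot: [3.138, 0.103, -0.001]
force: [2.6, -4.4, -3.6]
opening: 0.0117
```

```bash
python3 - <<'E'
from h import *
to(.4862,.2691,.0385,.0663); print(np.round(state()["moment"],3))
cmp("w7")
E
```

```text
t 12.28 pos [0.4862 0.2788 0.0383] yaw 0.0655 F [ 2.55 -4.38 -3.6 ] open 0.0117 shift [-0.0006  0.0096 -0.0002] turn [ 0.0016  0.0004 -0.0008]
[-1.047 -0.897  0.133]
blade (array([0.5348, 0.3517]), array([10.1, 73.7]), 77.07, 2109)
wing (array([0.5367, 0.3615]), array([10. , 78.5]), 76.91, 2156)
```

>>> step_arm:
  plan: "-0.0001 -0.0004 0 0 0 0 1;-0.0002 -0.0007 0 0 0 0 1;-0.0003 -0.0009 0 0 0 0 1;-0.0003 -0.0009 0 0 0 0 1;-0.0003 -0.0009 0 0 0 0 1;-0.0003 -0.0009 0 0 0 0 1"

```text
time_s: 12.83
tcp_pos: [0.4862, 0.2787, 0.0383]
tcp_rot: [3.137, 0.102, -0.0]
force: [3.2, -6.9, -2.2]
opening: 0.0115
```

```bash
python3 - <<'E'
from h import *
to(.4862,.2691,.0385,.0663); print(np.round(state()["moment"],3))
E
```

```text
t 12.83 pos [0.4862 0.2787 0.0383] yaw 0.0649 F [ 3.23 -6.9  -2.25] open 0.0115 shift [-0.0006  0.0096 -0.0002] turn [ 0.0027  0.0003 -0.0014]
[-1.403 -0.999  0.179]
```

>>> step_arm:
  plan: "0 0 0 0 0 0 1;0 0 0 0 0 0 1;0 0 0 0 0 0 1;0.0004 0.0005 0 0 0 0 1;0.0007 0.001 0 0 0 0 1;0.001 0.0015 0 0 0 0 1;0.001 0.0015 0 0 0 0 1"

```text
time_s: 13.42
tcp_pos: [0.4863, 0.2787, 0.0382]
tcp_rot: [3.139, 0.103, -0.002]
force: [1.3, -5.2, -0.8]
opening: 0.0117
```

```bash
python3 - <<'E'
from h import *
to(.4862,.2691,.0385,.0663); print(np.round(state()["moment"],3))
cmp("w8")
E
```

```text
t 13.42 pos [0.4863 0.2787 0.0382] yaw 0.0659 F [ 1.33 -5.21 -0.82] open 0.0117 shift [-0.0007  0.0096 -0.0003] turn [ 0.0009  0.0013 -0.0004]
[-1.095 -0.318  0.109]
blade (array([0.5346, 0.3517]), array([10.1, 73.3]), 77.02, 2109)
wing (array([0.5359, 0.3617]), array([10. , 77.1]), 77.04, 2165)
```

>>> step_arm:
  plan: "0 0.0004 0 0 0 0 1;0 0.0008 0 0 0 0 1;0 0.0008 0 0 0 0 0.1;0 0.0008 0 0 0 0 0.1;0 0.0008 0 0 0 0 0.1;0 0.0008 0 0 0 0 0.1;0 0.0008 0 0 0 0 0.1;0 0.0008 0 0 0 0 0.1"

```text
time_s: 14.13
tcp_pos: [0.487, 0.2787, 0.0385]
tcp_rot: [-3.139, -0.104, -0.0]
force: [0.9, -0.5, 0.3]
opening: 0.0411
```

>>> step_arm:
  plan: "0 0 -0.01 0 0 0 0.1;0 0 -0.025 0 0 0 0.1;0 0 -0.045 0 0 0 0.1;0 0 -0.065 0 0 0 1;0 0 -0.08 0 0 0 1;0 -0.025 -0.08 0 0 0 1;0 -0.05 -0.08 0 0 0 1;0 -0.05 -0.08 0 0 0 1"

```text
time_s: 14.8
tcp_pos: [0.4826, 0.3338, 0.1203]
tcp_rot: [-3.134, -0.111, -0.003]
force: [-0.9, 1.0, 0.3]
opening: 0.0102
```

```bash
python3 - <<'E'
from h import *
to(.4822,.338,.11,.0663); print(np.round(state()["moment"],3))
s=wsave("w9")
a=np.load("w9.npz"); C=wcloud(a["d"],a["K"],a["T"],a["p"],a["r"]); rr,cc=np.mgrid[:420,:560]; z=C[...,2]
hsv=cv2.cvtColor(a["f"],cv2.COLOR_RGB2HSV)
cv2.imwrite("pics/w9c.png",cv2.resize(a["f"][100:420,150:500],(700,640*10//11))[...,::-1])
E
```

```text
t 14.8 pos [0.4826 0.3338 0.1203] yaw 0.0707 F [-0.88  0.96  0.34] open 0.0102 shift [-0.0002 -0.0042  0.0103] turn [-0.0052 -0.0019  0.0044]
[ 0.039 -0.043  0.027]
```

View pics/w9c.png

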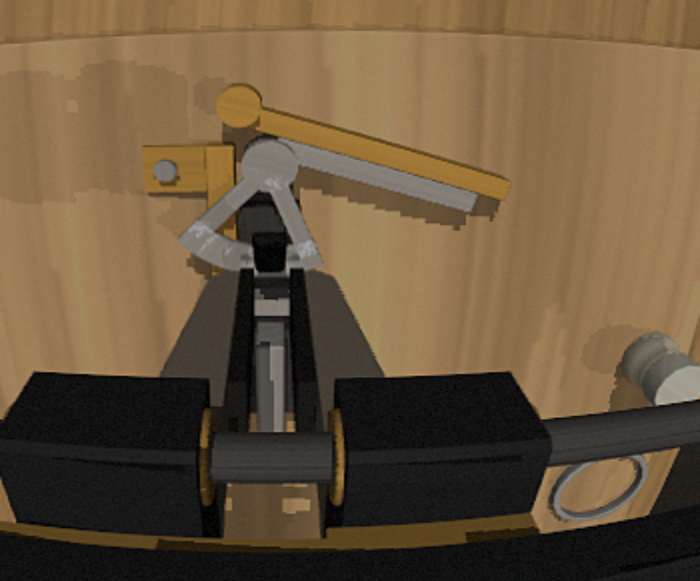

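```bash
python3 - <<'E'
from h import *
a=np.load("w9.npz"); A=(a["K"],a["T"],a["p"],a["r"])
print("pivot",np.round(wpix((189.6,285),.036,*A),4),"root",np.round(wpix((157.7,270),.036,*A),4), "lever end?",np.round(wpix((100+240/1.819,150+270/2),.075,*A),4))
C=wcloud(a["d"],*A); rr,cc=np.mgrid[:420,:560]; z=C[...,2]
m=(z>.045)&(z<.095)&(rr>190)&(rr<250)&(cc>272)&(cc<300)
P=C[m]; 
for lo in np.arange(.04,.095,.005):
    q=(P[:,2]>lo)&(P[:,2]<=lo+.005)
    if q.sum()>3: print(round(lo,3),q.sum(),P[q].mean(0).round(4),P[q].min(0).round(4),P[q].max(0).round(4))
E
```

```text
pivot [0.4811 0.3571 0.036 ] root [0.4675 0.3821 0.036 ] lever end? [0.4826 0.3353 0.075 ]
0.045 80 [0.4864 0.3138 0.0481] [0.4742 0.3101 0.0452] [0.4954 0.3171 0.0498]
0.05 24 [0.4838 0.314  0.0529] [0.4776 0.3118 0.0504] [0.4894 0.3168 0.0547]
0.055 24 [0.483  0.3173 0.0578] [0.4775 0.3153 0.0552] [0.4892 0.3193 0.0599]
0.06 29 [0.4833 0.3209 0.0626] [0.4774 0.3191 0.0602] [0.489  0.3234 0.065 ]
0.065 28 [0.4832 0.3243 0.0676] [0.4774 0.3219 0.0654] [0.4885 0.3257 0.0696]
0.07 33 [0.4826 0.3278 0.0725] [0.4772 0.3256 0.0703] [0.4882 0.3294 0.0746]
0.075 34 [0.4825 0.3316 0.0777] [0.4764 0.3297 0.0752] [0.4878 0.3335 0.0797]
0.08 96 [0.4818 0.3381 0.0834] [0.4761 0.3326 0.0801] [0.4881 0.3414 0.085 ]
0.085 69 [0.4821 0.3387 0.0857] [0.4763 0.3366 0.085 ] [0.4871 0.3414 0.087 ]
```

>>> step_arm:
  plan: "0 -0.004 0.01 0 0 0.004 1;0 -0.007 0.02 0 0 0.004 1;0 -0.007 0.026 0 0 0.004 1;0 -0.007 0.029 0 0 0.004 1;0 -0.007 0.029 0 0 0.004 1;0 -0.007 0.029 0 0 0.004 1"

```text
time_s: 15.35
tcp_pos: [0.4832, 0.3346, 0.0889]
tcp_rot: [3.139, 0.096, -0.001]
force: [-0.7, -0.1, 0.7]
opening: 0.0006
```

```bash
python3 - <<'E'
from h import *
to(.482,.341,.09,.0663); print(np.round(state()["moment"],3))
E
```

```text
t 15.35 pos [0.4832 0.3346 0.0889] yaw 0.0614 F [-0.74 -0.09  0.72] open 0.0006 shift [-0.0008 -0.0064 -0.0011] turn [ 0.0006  0.0009 -0.0049]
[-0.017 -0.047  0.027]
```

>>> step_arm:
  plan: "-0.0008 -0.006 0 0 0 -0.004 1;-0.0008 -0.007 0.002 0 0 -0.004 1;-0.0008 -0.009 0.004 0 0 -0.004 1;-0.0008 -0.0105 0.006 0 0 -0.004 1;-0.0008 -0.012 0.0075 0 0 -0.004 1;-0.0008 -0.0135 0.009 0 0 -0.004 1;-0.0008 -0.015 0.0105 0 0 -0.004 1;-0.0008 -0.016 0.012 0 0 -0.004 1"

```text
time_s: 16.02
tcp_pos: [0.4815, 0.3533, 0.0782]
tcp_rot: [-3.137, -0.105, -0.002]
force: [-1.9, 3.1, 5.5]
opening: 0.0002
```

```bash
python3 - <<'E'
from h import *
to(.482,.35,.078,.0663); print(np.round(state()["moment"],3))
E
```

```text
t 16.02 pos [0.4815 0.3533 0.0782] yaw 0.0668 F [-1.87  3.13  5.51] open 0.0002 shift [0.0003 0.0033 0.0002] turn [-0.0031 -0.0016  0.0005]
[0.795 0.222 0.   ]
```

>>> step_arm:
  plan: "0 -0.003 0.001 0 0 0 1;0 -0.005 0.0025 0 0 0 1;0 -0.0065 0.004 0 0 0 1;0 -0.0075 0.0055 0 0 0 1;0 -0.0085 0.007 0 0 0 1;0 -0.0095 0.0085 0 0 0 1;0 -0.0105 0.01 0 0 0 1;0 -0.011 0.0115 0 0 0 1"

```text
time_s: 16.68
tcp_pos: [0.4807, 0.3622, 0.0657]
tcp_rot: [-3.14, -0.103, 0.0]
force: [-0.8, 0.9, 3.4]
opening: 0.0003
```

```bash
python3 - <<'E'
from h import *
to(.482,.35,.078,.0663); print(np.round(state()["moment"],3))
E
```

```text
t 16.68 pos [0.4807 0.3622 0.0657] yaw 0.0659 F [-0.76  0.93  3.44] open 0.0003 shift [ 0.0005  0.0122 -0.0123] turn [-0.0001  0.     -0.0004]
[ 0.278 -0.061 -0.016]
```

>>> step_arm:
  plan: "0 -0.0005 0.0015 0 0 0 1;0 -0.001 0.003 0 0 0 1;0 -0.001 0.0045 0 0 0 1;0 -0.001 0.006 0 0 0 1;0 -0.001 0.0075 0 0 0 1;0 -0.001 0.009 0 0 0 1;0 -0.001 0.0105 0 0 0 1;0 -0.001 0.012 0 0 0 1"

```text
time_s: 17.35
tcp_pos: [0.4806, 0.363, 0.0536]
tcp_rot: [3.14, 0.104, -0.0]
force: [0.1, 2.1, 3.4]
opening: 0.0004
```

```bash
python3 - <<'E'
from h import *
to(.482,.35,.048,.0663); print(np.round(state()["moment"],3))
cmp("w10")
E
```

```text
t 17.35 pos [0.4806 0.363  0.0536] yaw 0.0659 F [0.1  2.14 3.39] open 0.0004 shift [0.0005 0.0131 0.0056] turn [ 0.0001  0.     -0.0004]
[ 0.544 -0.04   0.009]
blade (array([0., 0.]), array([0., 0.]), 0.0, 0)
wing (array([0., 0.]), array([0., 0.]), 0.0, 0)
```

>>> step_arm:
  plan: "0 0 0.0012 0 0 0 1;0 0 0.0024 0 0 0 1;0 0 0.0036 0 0 0 1;0 0 0.0046 0 0 0 1;0 0 0.0056 0 0 0 1;0 0 0.0064 0 0 0 1;0 0 0.0064 0 0 0 1"

```text
time_s: 17.98
tcp_pos: [0.4806, 0.363, 0.0474]
tcp_rot: [3.14, 0.104, -0.0]
force: [-0.5, 2.7, 2.5]
opening: 0.0003
```

```bash
python3 - <<'E'
from h import *
to(.482,.35,.047,.0663); print(np.round(state()["moment"],3))
E
```

```text
t 17.98 pos [0.4806 0.363  0.0474] yaw 0.066 F [-0.51  2.66  2.51] open 0.0003 shift [0.0005 0.0131 0.0004] turn [ 0.0003  0.0001 -0.0003]
[ 0.342 -0.059 -0.028]
```

```bash
python3 - <<'E'
from h import *
wsave("w11"); a=np.load("w11.npz")
cv2.imwrite("pics/w11c.png",cv2.resize(a["f"][150:400,180:430],(600,600))[...,::-1])
E
```

```text
(no output)
```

View pics/w11c.png

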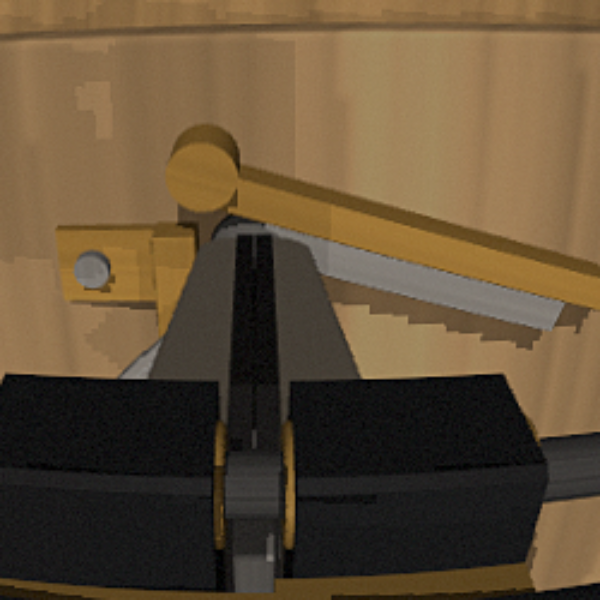

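>>> step_arm:
  plan: "0 0 0.0004 0 0 0 1;0 0 0.0008 0 0 0 1;0 0 0.0012 0 0 0 1;0 0 0.0016 0 0 0 1;0 0 0.0018 0 0 0 1"

```text
time_s: 18.45
tcp_pos: [0.4808, 0.3631, 0.0469]
tcp_rot: [3.139, 0.103, 0.001]
force: [-2.7, -0.6, 14.2]
opening: -0.0002
```

>>> step_arm:
  plan: "0 0 0.0004 0 0 0 1;0 0 0.0008 0 0 0 1;0 0 0.001 0 0 0 1;0 0 0.001 0 0 0 1"

```text
time_s: 18.78
tcp_pos: [0.4809, 0.3631, 0.0466]
tcp_rot: [3.139, 0.103, 0.002]
force: [-4.1, -1.4, 15.6]
opening: 0.0008
```

>>> step_arm:
  plan: "0 0 -0.004 0 0 0 1;0 0 -0.02 0 0 0 1;0 0 -0.05 0 0 0 0.1;0 0.02 -0.065 0 0 0 0.1;0 0.06 -0.065 0 0 0 0.1;0 0.08 -0.065 0 0 0 0.1;0 0.083 -0.065 0 0 0 0.1;0 0.083 -0.065 0 0 0 0.1"

```text
time_s: 19.45
tcp_pos: [0.4864, 0.2776, 0.1091]
tcp_rot: [3.138, 0.098, -0.001]
force: [-0.5, 0.0, -0.1]
opening: 0.0383
```

```bash
python3 - <<'E'
from h import *
to(.4865,.2787,.039,.0663); wsave("w12"); a=np.load("w12.npz"); A=(a["K"],a["T"],a["p"],a["r"])
C=wcloud(a["d"],*A);z=C[...,2]
hsv=cv2.cvtColor(a["f"],cv2.COLOR_RGB2HSV)
X,Y=C[...,0],C[...,1]
print("lever", [(round(y,3),np.round(np.percentile(z[(abs(X-.482)<.005)&(abs(Y-y)<.003)],[50,90]),4)) for y in np.arange(.30,.37,.01) if ((abs(X-.482)<.005)&(abs(Y-y)<.003)).sum()>3])
k=(X>.50)&(X<.57)&(Y>.31)&(Y<.39)
print("blade",rect(C,k&(z>.0265)&(z<.035)&(hsv[...,1]<60)));print("wing",rect(C,k&(z>.027)&(z<.036)&(hsv[...,1]>130)))
print("rib",rect(C,(z>.058)&(z<.067)&(abs(X-.486)<.02)&(Y>.2)&(Y<.3)))
E
```

```text
t 19.45 pos [0.4864 0.2776 0.1091] yaw 0.0624 F [-0.51  0.01 -0.06] open 0.0383 shift [ 0.0002 -0.0013  0.0701] turn [ 0.0022  0.001  -0.0039]
lever [(np.float64(0.3), array([0.2157, 0.2342])), (np.float64(0.31), array([0.0484, 0.0495])), (np.float64(0.32), array([0.0473, 0.0483])), (np.float64(0.33), array([0.0472, 0.048 ])), (np.float64(0.34), array([0.0473, 0.0482])), (np.float64(0.35), array([0.0473, 0.0482])), (np.float64(0.36), array([0.2794, 0.2794])), (np.float64(0.37), array([0.0319, 0.0331]))]
blade (array([0.5348, 0.3516]), array([10. , 72.3]), 77.02, 1152)
wing (array([0.535 , 0.3619]), array([10. , 72.5]), 77.14, 1125)
rib (array([0.4878, 0.2563]), array([11.6, 50. ]), 3.93, 1006)
```

>>> step_arm:
  plan: "0 0.0096 0.02 0 0 -0.004 0.1;0 0.0096 0.04 0 0 -0.004 0.1;0 0.0096 0.058 0 0 -0.004 0.1;0 0.0096 0.066 0 0 -0.004 0.1;0 0.0096 0.07 0 0 -0.004 0.1;0 0.0096 0.0705 0 0 -0.004 0.1;0 0.0096 0.0705 0 0 -0.004 1;0 0.0096 0.0705 0 0 -0.004 1"

```text
time_s: 20.17
tcp_pos: [0.4872, 0.2716, 0.04]
tcp_rot: [-3.139, -0.111, -0.002]
force: [1.0, -0.6, -0.0]
opening: 0.0299
```

>>> step_arm:
  plan: "0 0 0 0 0 0 1;0 0 0 0 0 0 1;0 0 0 0 0 0 1;0 0 0 0 0 0 1;0 0 0 0 0 0 1;0 0 0 0 0 0 1"

```text
time_s: 20.67
tcp_pos: [0.487, 0.2707, 0.0397]
tcp_rot: [3.14, 0.11, 0.001]
force: [-1.7, -1.1, 5.7]
opening: 0.0117
```

```bash
python3 - <<'E'
from h import *
to(.487,.268,.0385,.0663)
E
```

```text
t 20.67 pos [0.487  0.2707 0.0397] yaw 0.0701 F [-1.68 -1.13  5.71] open 0.0117 shift [-0.0002  0.0027  0.0012] turn [ 0.0001 -0.0006  0.0038]
```

>>> step_arm:
  plan: "0.001 0.004 0 0 0 0 1;0.002 0.009 -0.001 0 0 0 1;0.003 0.014 -0.012 0 0 0 1;0.003 0.02 -0.03 0 0 0 1;0.003 0.04 -0.05 0 0 0 1;0.003 0.07 -0.055 0 0 0 1;0.003 0.11 -0.055 0 0 0 1;0.003 0.15 -0.055 0 0 0 1"

```text
time_s: 21.33
tcp_pos: [0.4999, 0.1192, 0.0947]
tcp_rot: [3.139, 0.111, 0.0]
force: [-0.1, -1.2, -4.4]
opening: 0.0117
```

>>> step_arm:
  plan: "-0.002 0.04 0 0 0 0 1;-0.004 0.08 0 0 0 0 1;-0.006 0.12 0 0 0 0 1;-0.008 0.16 0 0 0 0 1;-0.01 0.2 0 0 0 0 1;-0.012 0.24 0 0 0 0 1;-0.014 0.28 0 0 0 0 1;-0.016 0.32 0 0 0 0 1"

```text
time_s: 22.0
tcp_pos: [0.5049, -0.2021, 0.0942]
tcp_rot: [3.14, 0.108, -0.003]
force: [2.1, 0.6, -4.1]
opening: 0.0116
```

```bash
python3 - <<'E'
from h import *
to(.515,-.345,.095,.0663)
E
```

```text
t 22.0 pos [ 0.5049 -0.2021  0.0942] yaw 0.0685 F [ 2.13  0.56 -4.11] open 0.0116 shift [ 0.0003  0.1432 -0.0008] turn [0.0002 0.0017 0.0022]
```

>>> step_arm:
  plan: "0 0.04 0 0 0 0.002 1;0 0.08 0 0 0 0.002 1;0 0.115 0 0 0 0.002 1;0 0.135 0 0 0 0.002 1;0 0.143 0 0 0 0.002 1;0 0.143 0 0 0 0.002 1;0 0.143 0 0 0 0.002 1"

```text
time_s: 22.58
tcp_pos: [0.5157, -0.3408, 0.0937]
tcp_rot: [-3.138, -0.106, 0.002]
force: [0.9, 0.6, -3.8]
opening: 0.0118
```

```bash
python3 - <<'E'
from h import *
to(.515,-.345,.095,.0663); wsave("w13")
E
```

```text
t 22.58 pos [ 0.5157 -0.3408  0.0937] yaw 0.0676 F [ 0.9   0.61 -3.83] open 0.0118 shift [-0.001   0.0042 -0.0013] turn [-0.0018  0.0012  0.0013]
```

View pics/w13.png

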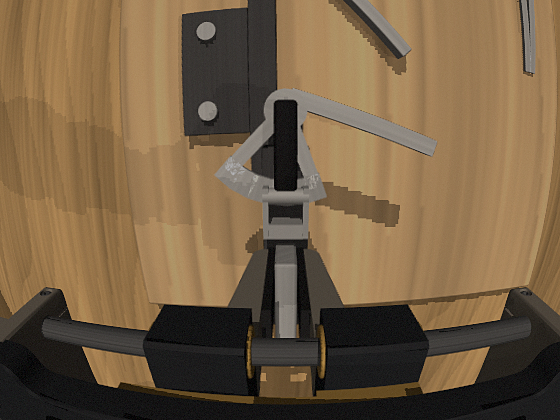

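```bash
python3 - <<'E'
from h import *
a=np.load("w13.npz"); A=(a["K"],a["T"],a["p"],a["r"]); C=wcloud(a["d"],*A); X,Y,z=C[...,0],C[...,1],C[...,2]
rr,cc=np.mgrid[:420,:560]
f=(rr<180)&(cc>245)&(cc<285)&(z>.0275)&(z<.034)&(X>.45)&(X<.53)
print("fence",rect(C,f), Y[f].min(),Y[f].max(), np.median(z[f]))
E_=[]
for r in range(2,100,4):
    c=np.where(f[r])[0]
    if len(c)>3: E_.append(C[r,c.max()])
E_=np.array(E_); k=np.polyfit(E_[:,1],E_[:,0],1); g=abs(E_[:,0]-np.polyval(k,E_[:,1]))<.002; k=np.polyfit(E_[g,1],E_[g,0],1); print("edge",k,np.degrees(np.arctan(-k[0])),[round(np.polyval(k,y),4) for y in(-.2,-.25,-.3)])
gd=(rr<75)&(cc>340)&(cc<415)&(z>.027)&(z<.036); print("guide",rect(C,gd),Y[gd].min(),X[gd].max())
b=(z>.07)&(z<.1)&(cc>310)&(rr>80)&(rr<165)&(cc<440); print("blade",rect(C,b))
T=np.load("top.npy"); m=(T[...,2]>.0275)&(T[...,2]<.036)&(abs(T[...,0]-.49)<.035)&(T[...,1]<-.1)&(T[...,1]>-.35); q=T[m]
for x in np.arange(.465,.52,.005):
    s=q[abs(q[:,0]-x)<.003]
    if len(s)>5: print(round(x,3),len(s),s[:,1].min().round(4),s[:,1].max().round(4))
E
```

```text
fence (array([ 0.4913, -0.2376]), array([ 21.9, 131.1]), 3.86, 3717) -0.3030150937012226 -0.17178465375636995 0.030213634857936947
edge [-0.08915365  0.48124445] 5.09465837245465 [np.float64(0.4991), np.float64(0.5035), np.float64(0.508)]
guide (array([ 0.5746, -0.1823]), array([11. , 58.1]), 47.59, 1012) -0.2055127900885293 0.5980912391061697
blade (array([ 0.5621, -0.2621]), array([75.4, 38.5]), 3.83, 2399)
0.465 99 -0.2738 -0.179
0.47 100 -0.2718 -0.1771
0.475 96 -0.2718 -0.1353
0.48 168 -0.272 -0.1351
0.485 196 -0.2995 -0.1347
0.49 219 -0.3084 -0.1334
0.495 152 -0.309 -0.1448
0.5 118 -0.3075 -0.1926
0.505 50 -0.3068 -0.2438
0.515 9 -0.1356 -0.116
```

>>> step_arm:
  plan: "0.008 0.003 0.01 0 0 0.001 1;0.013 0.0034 0.022 0 0 0.001 1;0.013 0.0034 0.034 0 0 0.001 1;0.013 0.0034 0.043 0 0 0.001 1;0.013 0.0034 0.049 0 0 0.001 1;0.013 0.0034 0.052 0 0 0.001 1;0.013 0.0034 0.0525 0 0 0.001 1;0.013 0.0034 0.053 0 0 0.001 1"

```text
time_s: 23.3
tcp_pos: [0.5298, -0.3442, 0.0411]
tcp_rot: [3.14, 0.105, -0.0]
force: [-0.5, 0.7, -4.1]
opening: 0.0117
```

```bash
python3 - <<'E'
from h import *
to(.529,-.3433,.0397,.0663); print(np.round(state()["moment"],3))
E
```

```text
t 23.3 pos [ 0.5298 -0.3442  0.0411] yaw 0.0669 F [-0.5   0.69 -4.07] open 0.0117 shift [-0.0008 -0.001   0.0014] turn [0.     0.     0.0006]
[-0.013 -0.116  0.015]
```

>>> step_arm:
  plan: "0 0 0.0005 0 0 0 1;0 0 0.001 0 0 0 1;0 0 0.0014 0 0 0 1;-0.001 0 0.0014 0 0 0 1;-0.002 0 0.0014 0 0 0 1;-0.003 0 0.0014 0 0 0 1;-0.004 0 0.0014 0 0 0 1;-0.0045 0 0.0014 0 0 0 1"

```text
time_s: 23.97
tcp_pos: [0.5251, -0.3446, 0.0398]
tcp_rot: [3.14, 0.105, -0.0]
force: [-0.1, -0.6, -4.8]
opening: 0.0115
```

```bash
python3 - <<'E'
from h import *
to(.5234,-.3433,.0397,.0663); print(np.round(state()["moment"],3))
E
```

```text
t 23.97 pos [ 0.5251 -0.3446  0.0398] yaw 0.0667 F [-0.08 -0.62 -4.76] open 0.0115 shift [-0.0016 -0.0015  0.0001] turn [0.0001 0.0001 0.0004]
[-0.056 -0.126  0.07 ]
```

>>> step_arm:
  plan: "-0.0005 0 0.0003 0 0 0 1;-0.001 0 0.0005 0 0 0 1;-0.0015 0 0.0005 0 0 0 1;-0.002 0 0.0005 0 0 0 1;-0.0025 0 0.0005 0 0 0 1;-0.003 0 0.0005 0 0 0 1;-0.003 0 0.0005 0 0 0 1"

```text
time_s: 24.55
tcp_pos: [0.5236, -0.3448, 0.0397]
tcp_rot: [3.139, 0.105, 0.004]
force: [3.8, 0.6, -1.7]
opening: 0.0118
```

```bash
python3 - <<'E'
from h import *
to(.5234,-.3433,.0397,.0663); print(np.round(state()["moment"],3))
E
```

```text
t 24.55 pos [ 0.5236 -0.3448  0.0397] yaw 0.0668 F [ 3.77  0.57 -1.65] open 0.0118 shift [-0.0001 -0.0015  0.    ] turn [ 0.0007 -0.0026  0.0005]
[ 0.015 -1.149 -0.194]
```

>>> step_arm:
  plan: "0 -0.003 0 0 0 0 1;0 -0.008 0 0 0 0 1;0 -0.013 0 0 0 0 1;0 -0.018 0 0 0 0 1;0 -0.023 0 0 0 0 1;0 -0.028 0 0 0 0 1;0 -0.033 0 0 0 0 1;0 -0.038 0 0 0 0 1"

```text
time_s: 25.22
tcp_pos: [0.5213, -0.3082, 0.04]
tcp_rot: [3.137, 0.105, 0.005]
force: [4.8, -2.7, -2.1]
opening: 0.0115
```

```bash
python3 - <<'E'
from h import *
to(.5156,-.2316,.0397,.0663); print(np.round(state()["moment"],3))
E
```

```text
t 25.22 pos [ 0.5213 -0.3082  0.04  ] yaw 0.0669 F [ 4.8  -2.7  -2.09] open 0.0115 shift [-0.0006 -0.0768  0.0001] turn [ 0.0029 -0.0034  0.0006]
[-0.685 -1.338 -0.015]
```

>>> step_arm:
  plan: "0.0004 -0.005 0 0 0 0.0005 1;0.0004 -0.01 0 0 0 0.0005 1;0.0004 -0.015 0 0 0 0.0005 1;0.0004 -0.02 0 0 0 0.0005 1;0.0004 -0.025 0 0 0 0.0005 1;0.0004 -0.03 0 0 0 0.0005 1;0.0004 -0.035 0 0 0 0.0005 1;0.0004 -0.039 0 0 0 0.0005 1"

```text
time_s: 25.88
tcp_pos: [0.5186, -0.2693, 0.0399]
tcp_rot: [3.137, 0.104, 0.004]
force: [4.5, -3.7, -3.4]
opening: 0.0119
```

```bash
python3 - <<'E'
from h import *
to(.5156,-.2316,.0397,.0663); print(np.round(state()["moment"],3))
E
```

```text
t 25.88 pos [ 0.5186 -0.2693  0.0399] yaw 0.0664 F [ 4.54 -3.73 -3.43] open 0.0119 shift [-0.0005 -0.0378  0.0001] turn [ 0.0028 -0.0024  0.    ]
[-0.811 -1.135  0.049]
```

>>> step_arm:
  plan: "0 -0.003 0 0 0 0 1;0 -0.006 0 0 0 0 1;0 -0.009 0 0 0 0 1;0 -0.012 0 0 0 0 1;0 -0.015 0 0 0 0 1;0 -0.018 0 0 0 0 1;0 -0.021 0 0 0 0 1;0 -0.023 0 0 0 0 1"

```text
time_s: 26.55
tcp_pos: [0.5168, -0.2462, 0.0398]
tcp_rot: [3.138, 0.104, 0.003]
force: [3.3, -3.7, -1.5]
opening: 0.012
```

```bash
python3 - <<'E'
from h import *
to(.5156,-.2316,.0397,.0663); print(np.round(state()["moment"],3))
wsave("w14"); a=np.load("w14.npz"); cv2.imwrite("pics/w14c.png",cv2.resize(a["f"][40:290,180:480],(780,650*10//11))[...,::-1])
E
```

```text
t 26.55 pos [ 0.5168 -0.2462  0.0398] yaw 0.0665 F [ 3.31 -3.66 -1.53] open 0.012 shift [-0.0002 -0.0147  0.0001] turn [ 0.0023 -0.0016  0.0002]
[-0.801 -1.042  0.085]
```

View pics/w14c.png

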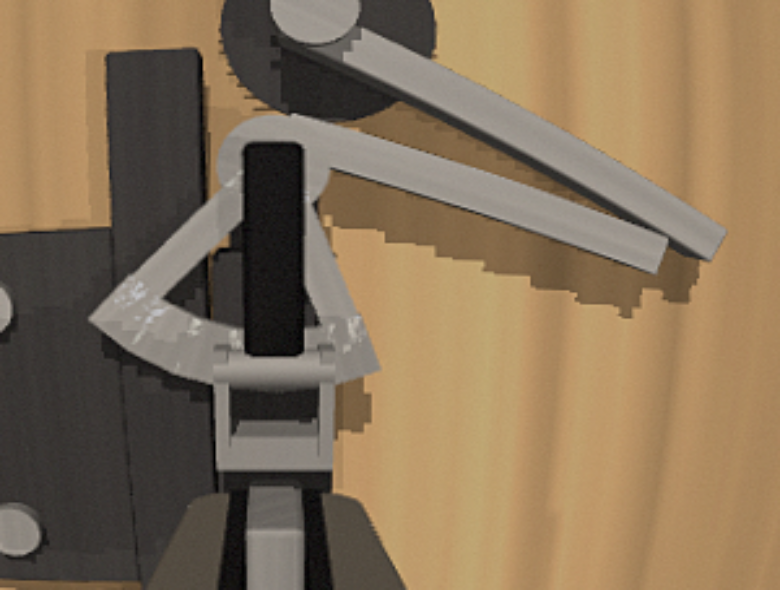

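>>> step_arm:
  plan: "0 -0.0015 0 0 0 0 1;0 -0.003 0 0 0 0 1;0 -0.0045 0 0 0 0 1;0 -0.006 0 0 0 0 1;0 -0.0075 0 0 0 0 1;0 -0.009 0 0 0 0 1;0 -0.0105 0 0 0 0 1;0 -0.011 0 0 0 0 1"

```text
time_s: 27.27
tcp_pos: [0.5159, -0.2351, 0.0397]
tcp_rot: [3.138, 0.104, 0.002]
force: [2.7, -3.8, -0.4]
opening: 0.0115
```

>>> step_arm:
  plan: "0 -0.0005 0 0 0 0 1;0 -0.001 0 0 0 0 1;0 -0.0015 0 0 0 0 1;0 -0.002 0 0 0 0 1;0 -0.0025 0 0 0 0 1;0 -0.0025 0 0 0 0 1"

```text
time_s: 27.77
tcp_pos: [0.5157, -0.2328, 0.0397]
tcp_rot: [3.138, 0.104, 0.002]
force: [4.0, -2.9, -2.2]
opening: 0.0118
```

```bash
python3 - <<'E'
from h import *
to(.5156,-.2316,.0397,.0663); print(np.round(state()["moment"],3))
wsave("w15"); a=np.load("w15.npz"); A=(a["K"],a["T"],a["p"],a["r"]); C=wcloud(a["d"],*A); X,Y,z=C[...,0],C[...,1],C[...,2]
hsv=cv2.cvtColor(a["f"],cv2.COLOR_RGB2HSV)
m=(X>.54)&(X<.60)&(Y>-.24)&(Y<-.10)&(hsv[...,1]<70)&(z<.04)
print("blade",rect(C,m&(z>.0265)&(z<.0315)));print("guide",rect(C,m&(z>.0316)))
# top edges gap along columns
for c in range(330,430,15):
    q=np.where(m[:,c]&(z[:,c]>.026))[0]; print(c,[(int(r),round(float(z[r,c]),4)) for r in q[::3]][:12])
E
```

```text
t 27.77 pos [ 0.5157 -0.2328  0.0397] yaw 0.066 F [ 4.03 -2.88 -2.22] open 0.0118 shift [-0.     -0.0012  0.    ] turn [ 0.0019 -0.0012 -0.0003]
[-0.678 -0.94   0.05 ]
blade (array([ 0.569 , -0.1481]), array([21.8, 65.9]), 74.91, 1252)
guide (array([ 0.5688, -0.1476]), array([21.6, 64. ]), 76.07, 2223)
330 []
345 [(83, 0.0312), (86, 0.0316), (89, 0.0317), (92, 0.0331), (95, 0.0324), (98, 0.0327), (101, 0.0272), (107, 0.0305), (110, 0.0322), (113, 0.0309), (117, 0.0297), (120, 0.0305)]
360 [(88, 0.0326), (91, 0.0319), (94, 0.0327), (97, 0.0331), (100, 0.0336), (103, 0.0323), (106, 0.0309), (111, 0.0309), (114, 0.0309), (117, 0.0317), (120, 0.0317), (123, 0.0307)]
375 [(95, 0.0324), (98, 0.0337), (101, 0.0322), (104, 0.0322), (107, 0.0313), (111, 0.0323), (116, 0.0312), (119, 0.0315), (122, 0.0318), (125, 0.0311), (128, 0.0315), (131, 0.031)]
390 [(101, 0.0314), (104, 0.0327), (107, 0.031), (110, 0.032), (113, 0.0333), (116, 0.0326), (120, 0.0293), (123, 0.031), (126, 0.0309), (129, 0.0319), (132, 0.0309), (135, 0.0324)]
405 [(108, 0.0326), (111, 0.0332), (114, 0.0328), (117, 0.0335), (120, 0.0318), (123, 0.0326), (126, 0.0293), (129, 0.0319), (132, 0.0324), (135, 0.031), (138, 0.0312), (141, 0.032)]
420 [(115, 0.0328), (118, 0.0318), (121, 0.0331), (124, 0.0319), (127, 0.0319), (130, 0.0324), (133, 0.0284), (136, 0.0316), (139, 0.0309), (142, 0.0315), (145, 0.0317), (148, 0.0309)]
```

>>> step_arm:
  plan: "0 -0.0004 0 0 0 0 1;0 -0.0008 0 0 0 0 1;0 -0.0012 0 0 0 0 1;0 -0.0016 0 0 0 0 1;0 -0.002 0 0 0 0 1;0 -0.002 0 0 0 0 1"

```text
time_s: 28.32
tcp_pos: [0.5155, -0.2308, 0.0397]
tcp_rot: [3.138, 0.104, 0.002]
force: [3.2, -4.9, -1.0]
opening: 0.0115
```

>>> step_arm:
  plan: "0 -0.0003 0 0 0 0 1;0 -0.0006 0 0 0 0 1;0 -0.0008 0 0 0 0 1;0 -0.001 0 0 0 0 1;0 -0.001 0 0 0 0 1"

```text
time_s: 28.73
tcp_pos: [0.5155, -0.2299, 0.0397]
tcp_rot: [3.138, 0.104, 0.002]
force: [3.3, -3.8, -0.8]
opening: 0.0115
```

```bash
python3 - <<'E'
from h import *
to(.5156,-.2316,.0397,.0663); print(np.round(state()["moment"],3))
wsave("w16"); a=np.load("w16.npz"); cv2.imwrite("pics/w16c.png",cv2.resize(a["f"][60:190,260:460],(800,520))[...,::-1])
E
```

```text
t 28.73 pos [ 0.5155 -0.2299  0.0397] yaw 0.066 F [ 3.33 -3.85 -0.78] open 0.0115 shift [0.     0.0017 0.    ] turn [ 0.002  -0.0012 -0.0003]
[-0.764 -0.939  0.155]
```

View pics/w16c.png

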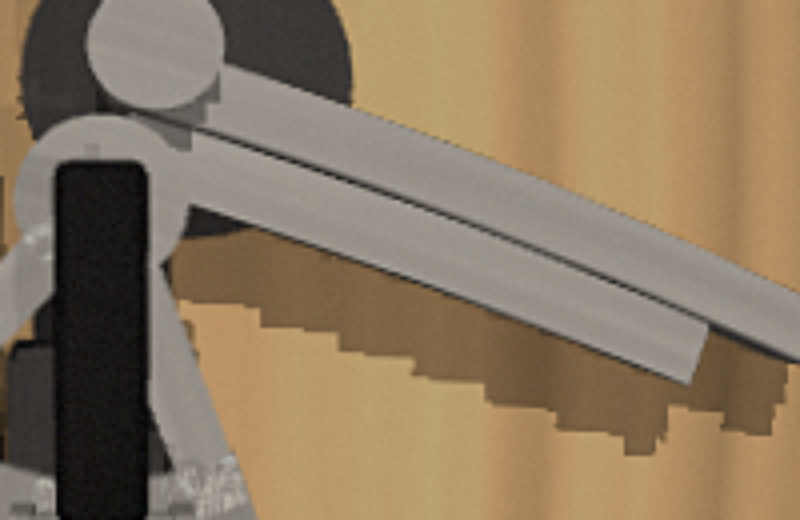

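>>> step_arm:
  plan: "0 -0.0003 0 0 0 0 1;0 -0.0006 0 0 0 0 1;0 -0.0009 0 0 0 0 1;0 -0.0012 0 0 0 0 1;0 -0.0012 0 0 0 0 1"

```text
time_s: 29.2
tcp_pos: [0.5154, -0.2296, 0.0398]
tcp_rot: [3.137, 0.103, 0.002]
force: [5.0, -5.7, -2.2]
opening: 0.012
```

>>> step_arm:
  plan: "0 -0.0003 0 0 0 0 1;0 -0.0006 0 0 0 0 1;0 -0.0006 0 0 0 0 1;0 -0.0006 0 0 0 0 1"

```text
time_s: 29.53
tcp_pos: [0.5154, -0.2296, 0.0398]
tcp_rot: [3.136, 0.102, 0.002]
force: [3.9, -7.1, -2.0]
opening: 0.0117
```

```bash
cat >> h.py <<'E'
def edges(name):
    """yaw of the blade's and the guide's outer edges from the picture, projected on their top planes"""
    a=np.load(name+".npz"); A=(a["K"],a["T"],a["p"],a["r"]); C=wcloud(a["d"],*A); hsv=cv2.cvtColor(a["f"],cv2.COLOR_RGB2HSV)
    X,Y,z=C[...,0],C[...,1],C[...,2]; m=(X>.545)&(X<.595)&(Y>-.2)&(Y<-.1)&(z>.026)&(z<.038)
    G,B=[],[]
    for c in np.unique(np.where(m)[1]):
        q=np.where(m[:,c])[0]
        if len(q)>15: G.append(wpix((q.min(),c),.032,*A)); B.append(wpix((q.max(),c),.031,*A))
    for n,P in(("guide",np.array(G)),("blade",np.array(B))):
        k=np.polyfit(P[:,0],P[:,1],1)
        for _ in range(3):
            g=abs(P[:,1]-np.polyval(k,P[:,0]))<.0015; k=np.polyfit(P[g,0],P[g,1],1)
        print(n,"edge yaw deg",round(np.degrees(np.arctan(k[0])),2),int(g.sum()),"y at .57",round(np.polyval(k,.57),4))
E
python3 - <<'E'
from h import *
to(.5156,-.2316,.0397,.0663); print(np.round(state()["moment"],3))
wsave("w17"); edges("w15"); edges("w16"); edges("w17")
E
```

```text
t 29.53 pos [ 0.5154 -0.2296  0.0398] yaw 0.0652 F [ 3.93 -7.06 -2.  ] open 0.0117 shift [0.     0.002  0.0001] turn [ 0.0036 -0.0015 -0.0011]
[-1.358 -1.063  0.109]
guide edge yaw deg -15.36 79 y at .57 -0.1375
blade edge yaw deg -13.2 80 y at .57 -0.1586
guide edge yaw deg -13.45 80 y at .57 -0.1357
blade edge yaw deg -13.17 79 y at .57 -0.1558
guide edge yaw deg -13.28 80 y at .57 -0.1355
blade edge yaw deg -13.29 79 y at .57 -0.1555
```

>>> step_arm:
  plan: "0 0 0 0 0 0 1;0 0 0 0 0 0 1;0.0004 0.0006 0 0 0 0 1;0.0008 0.0012 0 0 0 0 1;0.001 0.0018 0 0 0 0 1;0.001 0.0018 0 0 0 0 1"

```text
time_s: 30.08
tcp_pos: [0.5155, -0.2296, 0.0397]
tcp_rot: [3.138, 0.103, -0.001]
force: [-1.1, -4.7, 5.2]
opening: 0.0117
```

```bash
python3 - <<'E'
from h import *
to(.5154,-.2296,.0397,.0663); print(np.round(state()["moment"],3))
E
```

```text
t 30.08 pos [ 0.5155 -0.2296  0.0397] yaw 0.0658 F [-1.1  -4.74  5.23] open 0.0117 shift [-0.0001  0.      0.    ] turn [ 0.0015  0.0009 -0.0005]
[-1.031 -0.038  0.091]
```

>>> step_arm:
  plan: "-0.0004 0.0004 0 0 0 0 1;-0.0004 0.0008 0 0 0 0 1;-0.0004 0.0008 0 0 0 0 0.1;-0.0004 0.0008 0 0 0 0 0.1;-0.0004 0.0008 0 0 0 0 0.1;-0.0004 0.0008 0 0 0 0 0.1;-0.0004 0.0008 0 0 0 0 0.1;-0.0004 0.0008 0 0 0 0 0.1"

```text
time_s: 30.75
tcp_pos: [0.5154, -0.2288, 0.039]
tcp_rot: [-3.139, -0.105, 0.001]
force: [0.5, 0.3, 0.6]
opening: 0.0414
```

>>> step_arm:
  plan: "0 0 -0.01 0 0 0 0.1;0 0 -0.03 0 0 0 0.1;0 0 -0.055 0 0 0 0.1;0 0 -0.08 0 0 0 0.1;0 0 -0.1 0 0 0 0.1;0 0 -0.11 0 0 0 0.1;0 0 -0.11 0 0 0 0.1;0 0 -0.11 0 0 0 0.1"

```text
time_s: 31.42
tcp_pos: [0.5154, -0.2294, 0.1494]
tcp_rot: [3.139, 0.104, 0.0]
force: [-0.3, 0.3, -0.4]
opening: 0.0414
```

```bash
python3 - <<'E'
from h import *
to(.5154,-.2296,.0397,.0663)
wsave("w18"); edges("w18")
a=np.load("w18.npz"); A=(a["K"],a["T"],a["p"],a["r"]); C=wcloud(a["d"],*A); X,Y,z=C[...,0],C[...,1],C[...,2]
print("rib",rect(C,(z>.058)&(z<.067)&(abs(X-.516)<.02)&(Y>-.3)&(Y<-.15)))
l=(abs(X-.51)<.02)&(Y>-.19)&(Y<-.13)&(z>.042)&(z<.06); print("lever z",np.percentile(z[l],[5,50,95]).round(4))
f=(X>.475)&(X<.53)&(Y>-.30)&(Y<-.17)&(z>.0275)&(z<.0325); print("fence",rect(C,f))
cv2.imwrite("pics/w18c.png",cv2.resize(a["f"][80:380,150:500],(700,600))[...,::-1])
E
```

```text
t 31.42 pos [ 0.5154 -0.2294  0.1494] yaw 0.0662 F [-0.25  0.31 -0.44] open 0.0414 shift [-0.000e+00  1.000e-04  1.097e-01] turn [ 0.0006 -0.0002 -0.0001]
guide edge yaw deg -13.1 52 y at .57 -0.1357
blade edge yaw deg -14.42 52 y at .57 -0.1553
rib (array([ 0.5167, -0.2441]), array([11.3, 49.3]), 3.83, 777)
lever z [0.0456 0.0473 0.0488]
fence (array([ 0.4874, -0.2354]), array([ 30.1, 131.1]), 4.46, 2895)
```

View pics/w18c.png

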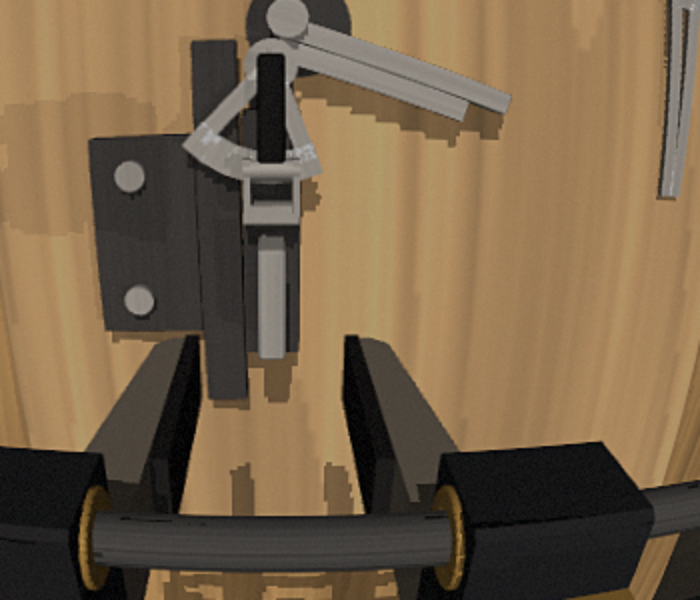

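```bash
python3 - <<'E'
from h import *
print(hand_in(), state()["time_s"])
E
```

```text
the job is handed in; nothing more can be done
the job is handed in; nothing more can be done
```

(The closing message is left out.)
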